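Load a gearbox side cover into the parts washer and switch it on

TASK

Load the dirty rectangular gearbox side cover into the parts washer: set it down gently on the feed tray, hump up and lengthwise between the guides, and push it through the spring flap until it slides down the chute inside and the flap has swung shut behind it. Then switch the washer on by pushing its lever all the way over. Leave the other things on the bench where they are.

Things in the scene. Friction and masses are not known exactly. Their poses are not given: they have to be found in the camera images.
- cover_mid (a point): The loose side cover to wash, bare cast aluminium, 0.27 to 0.5 kg, lying hump up. A flange plate 130 (its x) by 62 (its y) by 14 mm thick with a hump 84 (x) by 36 (y) mm centred on it, total height 40 mm; both ends alike. This point is its centre, 20 mm above its underside; z points up out of the hump. Grip the hump across its 36 mm width.
- washer: Grey bench-top parts washer, fixed. Origin on the bench under the middle of the port's outer face; y points level from the feed tray straight into the port (pushing direction), x to the right when facing the port, z up. Its housing (x -90 to 190, y 0 to 300 mm) is 149 mm high, clear window on top over the chute; only the lever stands higher.
- tray_mid (a point): Middle of the feed tray's floor, 90 mm before the port's outer face (washer x = 0, y = -90, z = 85 mm); axes as the washer. The tray runs from washer y = -170 mm to the port, between two guides 8 mm high, 6 mm thick and 76 mm apart inside, centred on x = 0.
- port_mid (a point): Bottom middle of the port, level with the tray floor, on the port's outer face (washer x = 0, y = 0, z = 85 mm); axes as the washer. The port is 76 mm wide and about 58 mm high; above it the washer's top is 64 mm over the tray floor. The tray floor ends 12 mm past it; there a slippery 32 degree chute drops 73 mm, so a cover whose middle has passed this edge tips and slides in by itself.
- flap (a joint): Angle of the port's metal flap, hanging 10 mm inside the port's outer face, hinged along its top edge: 0 hanging shut, up to 1.45 rad swung inward. A light spring (under 1 N at its lower edge) shuts it.
- lever (a joint): Angle of the washer's on/off lever: 0 to 1.0 rad, near 0 (off) leaning to the washer's -x, 1.0 (on) leaning to its +x. It stays where it is left.
- lever_tip (a point): Centre of the black knob (26 mm) at the lever's top, 80 mm from its pivot. The pivot is at washer x = 100, y = 100 mm, 22 mm above the washer's top (171 mm above the bench), in a base block 70 (x) by 50 (y) by 25 mm high. The lever swings in the washer's x-z plane, 0.5 rad either side of upright, and yields to a few newtons pushed level towards +x.
- clutch_cover: Bystander: round aluminium cover, 92 mm diameter, 30 mm high, loose; origin at the centre of its underside.
- shaft: Bystander: steel gear shaft, 140 mm long, about 40 mm high, lying loose on the bench; origin under its middle.
- spanner: Bystander: open spanner, 180 mm long, lying loose on the bench.
There are look-alikes about, which are no part of the job. Leave any pink or red look-alike of the part that bears cover_mid alone.

How it is judged:
By the outcome, as a careful person would: the job done as asked, in the order asked, and still so for the second after the job is handed in, with the robot touching nothing.
It also fails if it takes over 59 s, if anything falls off the work surface, if the arm or the gripper's body presses on something with over 40 N, if the wrist force passes 120 N, or if a joint passes its speed limit or range.

ROBOT

A 6-joint arm with a two-finger parallel gripper is mounted at the origin on the work surface. World frame = base frame: x ahead of the robot, y to its left, z up, the work surface at z = 0. Lengths are in m, angles in rad, forces in N, time in s.
With the tool pointing down it reaches from about 0.25 to 0.725 m from the base axis. Payload 4 kg.
Tool frame: the origin (TCP) lies at the very end of the fingers, on their centre line; the grasp point (between the pads) lies 19 mm behind it; z points along the fingers, y is the line along which they close (so a half turn about z gives the same grasp; the last joint's range is limited). The gripper opens to 85 mm and grips with 20 to 120 N. Pads are 22 mm wide; open, the fingers measure 114 mm over their backs; the gripper's body (76 mm by 85 mm) begins 54 mm behind the grasp point. The pads swing forward as they close: fully open they stand 13 mm farther back than shut.
Start: joints at [-1.292, 0.241, 0.005, 1.335, 0, 1.571], TCP at [0.138, -0.481, 0.231] pointing down, gripper open.
Joint ranges: [-2.72, 2.72], [-1.05, 1.87], [-1.09, 1.28], [-1.99, 2.15], [-1.42, 1.44], [-3.14, 3.14]. Speed limits (rad/s): [2.79, 2.79, 3.14, 3.14, 3.14, 3.14].

INTERFACE

Orientations are given as [roll, pitch, yaw] about the fixed x, y, z axes, in that order (R = Rz(yaw) Ry(pitch) Rx(roll)).
In Python, from rig import bot gives the robot as it stands.
- The arm moves only by the tool send_rows, never from a script. Its argument "rows" is a list of rows, each an object with "linear": the shift along the tool's x, y, z in cm, a list of three; "yaw": the turn about the tool's z in degrees. In form: [{"linear": [dx, dy, dz], "yaw": yaw}, ...]. A call has 1 to 20 rows; each row is the pose to reach, as a shift and turn from the pose commanded when the call began, along the tool's axes at that moment; what a row does not reach only later rows make up. A row lasts 1/10 s, in which the tool goes at most 50 mm and 8.59 degrees, less where a joint would pass 70% of its speed; a pose out of reach is approached as far as the arm can. A call with a gripper value outside its range is refused whole. "fingers" is the closure in counts, from 0 (fully open) to 255 (shut), set as the call begins (left out, the last holds). The fingers move at their own pace and stop on an object; "force" is the grip in N (left out, the last holds). Time passes only in rows, so rows that repeat a pose let the fingers close. It gives the time, the measured TCP pose, the force, the opening and the grip force at its end, in the units of the state.
- bot.observe(): the state, without advancing time (a new reading comes with each control period).
- bot.camera(name): name is "scene" or "top" or "wrist"; returns a dict with "color" (420x560x3 uint8, red, green, blue), "intrinsics" (3x3 intrinsics, pixels), "cam_to_world" (4x4, takes a point from camera to world coordinates); the wrist camera has in their place "tool_from_camera" (4x4, takes a point from camera to tool coordinates, whose origin is the TCP and whose axes are the flange's). Camera axes: x right, y down, z forward; pixel columns grow to the right and rows downward; lengths in m; the calibration is good to about 2 mm. A picture is of the moment at which its call begins: read the wrist's pose just before it. There is no depth.
- bot.hand_in(): hands the job in; it is judged then, once.
Trained networks look in a picture, given as the dict that the camera call returned (one of the last four; its "shot" number tells which), for a name from the list of things; names that differ only in an ending like _2 or _b are one class to them, and where a whole thing is asked for, a point or a joint stands for the part that bears it (a point fixed in the world has none). Each returns a list of dicts, best first, with "score" (0 to 1); they miss things now and then, are a little off and sometimes report something else, mostly with a low value. They report only what shows in the picture. A call takes as long as a camera call. They do not tell look-alikes from the thing itself.
- bot.boxes_of(picture, name): "box" ([left, top, right, bottom] in pixels, round what is visible of it).
- bot.mark_of(picture, name): "position" ([row, column] in pixels: a listed point, or the origin of a listed thing).
The state is a dict: "clock": time; "joint_positions": joint angles; "joint_vel": joint speeds; "joint_efforts": joint torques, N m; "eef_pos": TCP position; "ee_rot": TCP orientation; "contact_force": force on the tool from outside, world axes, zero at the start; "torque": the same for the moment, N m; "grip_width": finger opening in m; "gripper_force": force on a finger pad.
Only numpy, scipy, OpenCV 4.12 (cv2) and the standard library are available. Lean on these libraries where they do the work, as an engineer would, in place of code of your own. Each camera call takes 0.05 s, during which the arm holds its last target. There are 200 camera calls.

## Working session

There is one attempt and no reset: what is moved stays moved. The work goes in short steps, Python scripts to look and compute and a tool call to move; the robot and the scene stay as the last step left them, time stands still between calls to the robot, and variables do not carry over. Pictures are saved under pics/ and viewed, at most 10 in all, crops included, and the job is handed in when it is done.

Besides the shell and the picture viewer there is one more tool, called after ">>>" as a command line: name --argument value ..., lists and objects as JSON in quotes. send_rows: Moves the arm, as the interface text tells. Its arguments: {"type":"object","properties":{"rows":{"type":"array"},"fingers":{"type":"number"},"force":{"type":"number"}},"required":["rows"]}

```bash
mkdir -p pics; cat > h.py <<'E'
import numpy as np, cv2
from rig import bot
def ray(p,rc,z):
    K=np.array(p["intrinsics"]);T=np.array(p["cam_to_world"])
    d=T[:3,:3]@np.linalg.solve(K,[rc[1],rc[0],1.]);o=T[:3,3]
    return (o+d*(z-o[2])/d[2]).round(4)
def proj(p,X):
    K=np.array(p["intrinsics"]);T=np.linalg.inv(np.array(p["cam_to_world"]))
    c=T[:3,:3]@np.array(X)+T[:3,3];u=K@c;return u[:2]/u[2]
def save(p,n): cv2.imwrite(f"pics/{n}.png",p["color"][:,:,::-1])
E
python3 - <<'E'
from h import *
for n in("top","scene"):
    p=bot.camera(n);save(p,n+"0")
    for k,z in(("cover_mid",.02),("washer",0),("tray_mid",.085),("port_mid",.085),("lever_tip",.24),("clutch_cover",0),("shaft",0),("spanner",0)):
        for m in bot.mark_of(p,k)[:3]: print(n,k,np.round(m["position"],1),round(m["score"],2),ray(p,m["position"],z))
print(bot.observe())
E
```

```text
top cover_mid [245.8 345.4] 0.75 [ 0.4265 -0.3004  0.02  ]
top cover_mid [307.5 344.4] 0.57 [ 0.2702 -0.2974  0.02  ]
top cover_mid [245.4 416.4] 0.56 [ 0.4291 -0.4823  0.02  ]
top washer [215.3 208.1] 0.89 [0.5042 0.0568 0.    ]
top tray_mid [212.5 235.3] 0.71 [ 0.5033 -0.0224  0.085 ]
top tray_mid [157.7 405.4] 0.19 [ 0.6439 -0.4432  0.085 ]
top port_mid [210.1 200. ] 0.86 [0.5085 0.0649 0.085 ]
top port_mid [245.7 344.2] 0.49 [ 0.4239 -0.2904  0.085 ]
top lever_tip [214.5 236.8] 0.57 [ 0.4828 -0.0403  0.24  ]
top lever_tip [163.  146.9] 0.56 [0.5952 0.1598 0.24  ]
top clutch_cover [171.4 348.2] 0.63 [ 0.6237 -0.3106  0.    ]
top shaft [125.2 302.1] 0.67 [ 0.7475 -0.1883  0.    ]
top spanner [160.7 406.9] 0.73 [ 0.6536 -0.4658  0.    ]
scene cover_mid [333.5 126.5] 0.72 [ 0.4378 -0.4786  0.02  ]
scene cover_mid [276.5 198.1] 0.68 [ 0.4239 -0.2946  0.02  ]
scene cover_mid [245.7 156.9] 0.55 [ 0.2643 -0.2875  0.02  ]
scene washer [225.4 322.7] 0.85 [0.5124 0.0558 0.    ]
scene tray_mid [213.  298.2] 0.79 [ 0.5011 -0.0393  0.085 ]
scene port_mid [197.3 326.9] 0.65 [0.5147 0.0631 0.085
[... 442 characters left out ...]
tions': array([-1.29199242e+00,  2.40582441e-01,  5.01477984e-03,  1.33519540e+00,
        8.88907390e-06,  1.57079647e+00]), 'joint_vel': array([-9.11521775e-04,  2.18452156e-03,  7.78012174e-04, -5.60989319e-04,
       -5.71253174e-04,  2.40637950e-05]), 'joint_efforts': array([-6.57648707e-04, -3.72195554e+01,  2.52694237e+01,  1.08970351e-03,
       -1.33972676e-04,  2.88432659e-06]), 'eef_pos': array([ 0.13760796, -0.48070029,  0.2313209 ]), 'ee_rot': array([ 3.14155939e+00, -8.88907882e-06,  2.78803762e-01]), 'contact_force': array([ 0.67364838, -0.06049177,  0.05872894]), 'torque': array([-0.03618094, -0.02704067, -0.0165806 ]), 'gripper_force': 0.0, 'grip_width': 0.08544379054162726}
```

```bash
python3 -c "
import cv2,numpy as np
cv2.imwrite('pics/both.png',cv2.resize(np.vstack([cv2.imread('pics/top0.png'),cv2.imread('pics/scene0.png')]),(400,600)))"
```

```text
(no output)
```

View pics/top0.png

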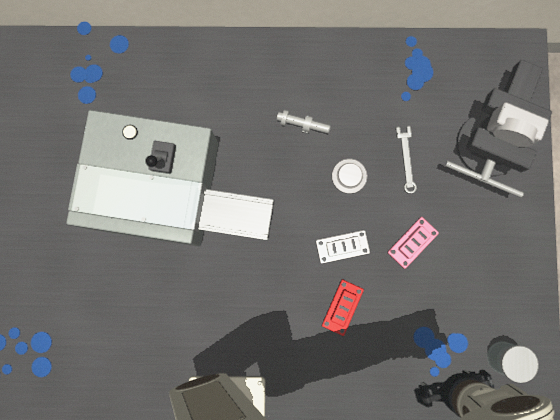

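View pics/scene0.png

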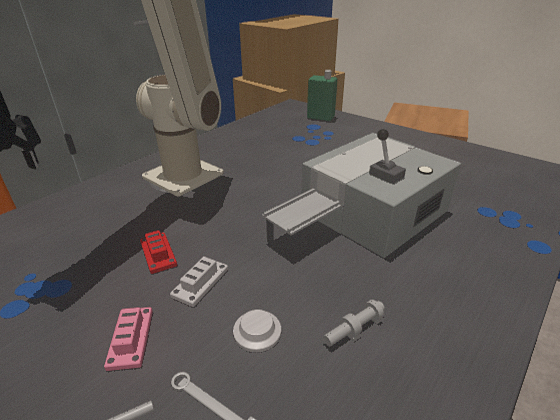

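The three candidates in the top view are bare aluminium at (row 246, col 344), pink at (243, 413) and red at (307, 343). The aluminium one fits "bare cast aluminium"; the other two are the coloured look-alikes. Next I'll measure it and the tray, and confirm it in a crop.

```bash
python3 - <<'E'
from h import *
p=bot.camera("top");c=p["color"]
g=cv2.cvtColor(c,cv2.COLOR_RGB2GRAY)
for n,(r0,r1,c0,c1),z,th in(("cover",(225,267,312,374),.012,120),("tray",(188,242,206,280),.09,150)):
    m=np.zeros_like(g);m[r0:r1,c0:c1]=(g[r0:r1,c0:c1]>th)*255
    ct=max(cv2.findContours(m,cv2.RETR_EXTERNAL,2)[0],key=cv2.contourArea)
    W=np.array([ray(p,(q[0][1],q[0][0]),z)[:2] for q in ct],np.float32)
    R=cv2.minAreaRect(W*1000);print(n,R,cv2.boxPoints(R).round())
a=c[220:270,300:390][:,:,::-1];b=c[185:245,195:285][:,:,::-1]
cv2.imwrite("pics/crop.png",np.vstack([cv2.resize(a,None,fx=5,fy=5),cv2.resize(b,None,fx=5,fy=5)]))
E
```

```text
cover ((425.9434814453125, -293.7793884277344), (63.45455551147461, 131.6692657470703), 12.407405853271484) [[ 381. -236.]
 [ 409. -365.]
 [ 471. -351.]
 [ 443. -223.]]
tray ((498.8521728515625, -25.362060546875), (168.24853515625, 101.11637878417969), 81.63285064697266) [[ 437. -101.]
 [ 537. -116.]
 [ 561.   51.]
 [ 461.   65.]]
```

View pics/crop.png

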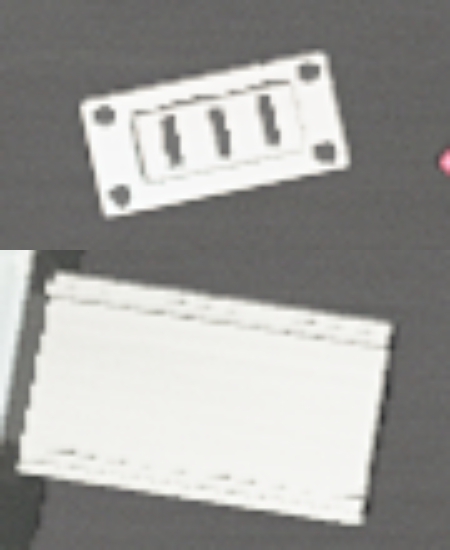

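The crop shows a bare-aluminium cover, hump up, with its holes and ribs clear, at about (row 246, col 344). The tray is at about (213, 236). Next: a helper that gives tool-frame shifts.

```bash
cat >> h.py <<'E'
from scipy.spatial.transform import Rotation as Ro
TA=np.radians(81.63);Y=np.array([np.cos(TA),np.sin(TA)]);X=np.array([Y[1],-Y[0]]);O=np.array([.5117,.0597])
def wash(x,y): return O+X*x+Y*y
def go(pos,yawdeg,base=None):
    s=bot.observe() if base is None else dict(eef_pos=np.array(base[0]),ee_rot=[np.pi,0,np.radians(base[1])])
    R=Ro.from_euler("xyz",[np.pi,0,s["ee_rot"][2]]).as_matrix()
    d=R.T@(np.array(pos)-s["eef_pos"])*100
    print("shift",d.round(2),"yaw",round(-((yawdeg-np.degrees(s["ee_rot"][2])+180)%360-180),2))
E
python3 - <<'E'
from h import *
go([.426,-.294,.15],102.4)
print(wash(0,-95))
E
```

```text
shift [ 32.86 -10.01   8.13] yaw -86.42
[-13.31697754 -93.92842519]
```

>>> send_rows --rows '[{"linear":[5,-1.5,1.2],"yaw":-8},{"linear":[9,-2.7,2.2],"yaw":-16},{"linear":[13,-4,3.2],"yaw":-24},{"linear":[17,-5,4.2],"yaw":-32},{"linear":[21,-6.4,5.2],"yaw":-40},{"linear":[25,-7.6,6.2],"yaw":-48},{"linear":[28,-8.5,7],"yaw":-56},{"linear":[30.5,-9.3,7.5],"yaw":-64},{"linear":[32,-9.8,8],"yaw":-72},{"linear":[32.86,-10,8.13],"yaw":-80},{"linear":[32.86,-10,8.13],"yaw":-86.4},{"linear":[32.86,-10,8.13],"yaw":-86.4},{"linear":[32.86,-10,8.13],"yaw":-86.4},{"linear":[32.86,-10,8.13],"yaw":-86.4}]' --fingers 0 --force 50

```text
clock: 2.35
eef_pos: [0.4258, -0.2943, 0.1501]
ee_rot: [3.142, 0.0, 1.785]
contact_force: [0.0, 0.1, -0.2]
grip_width: 0.0857
gripper_force: 0.0
```

```bash
python3 - <<'E'
from h import *
s=bot.observe();print(s["eef_pos"],np.degrees(s["ee_rot"]),s["joint_positions"],s["clock"])
p=bot.camera("wrist");save(p,"w1")
Rw=np.eye(4);Rw[:3,:3]=Ro.from_euler("xyz",s["ee_rot"]).as_matrix();Rw[:3,3]=s["eef_pos"]
p2=dict(p);p2["cam_to_world"]=Rw@np.array(p["tool_from_camera"])
for m in bot.mark_of(p,"cover_mid")[:2]:print(m,ray(p2,m["position"],.02))
for b in bot.boxes_of(p,"cover_mid")[:2]:print(b)
c=p["color"];hsv=cv2.cvtColor(c,cv2.COLOR_RGB2HSV)
m=((hsv[...,2]>120)&(hsv[...,1]<60)).astype(np.uint8)*255
u=proj(p2,[.426,-.294,.014]).astype(int)
n,l,st,ce=cv2.connectedComponentsWithStats(m)
i=1+np.argmax(st[1:,4]);print(u,st[i],l[u[1],u[0]])
ct=max(cv2.findContours((l==i).astype(np.uint8),cv2.RETR_EXTERNAL,2)[0],key=cv2.contourArea)
W=np.array([ray(p2,(q[0][1],q[0][0]),.014)[:2] for q in ct],np.float32)
R=cv2.minAreaRect(W*1000);print(R,cv2.boxPoints(R).round())
E
```

```text
[ 0.42582014 -0.29433671  0.15009317] [1.79995982e+02 6.77689593e-03 1.02255601e+02] [-6.04793741e-01  3.24641197e-01 -9.79852767e-02  1.14803557e+00
 -2.95999057e-05  7.52101992e-01] 2.35
{'position': [166.3, 118.0], 'score': 0.81} [ 0.2717 -0.294   0.02  ]
{'position': [351.3, 259.4], 'score': 0.79} [ 0.4431 -0.4765  0.02  ]
{'box': [205.6, 289.5, 297.9, 357.6], 'score': 0.64}
{'box': [47.2, 96.9, 199.0, 224.1], 'score': 0.56}
[278 198] [     0      0    560    377 138280] 1
((445.7475891113281, -310.7601318359375), (665.7166137695312, 390.12396240234375), 10.606651306152344) [[  83. -180.]
 [ 154. -564.]
 [ 809. -441.]
 [ 737.  -58.]]
```

View pics/w1.png

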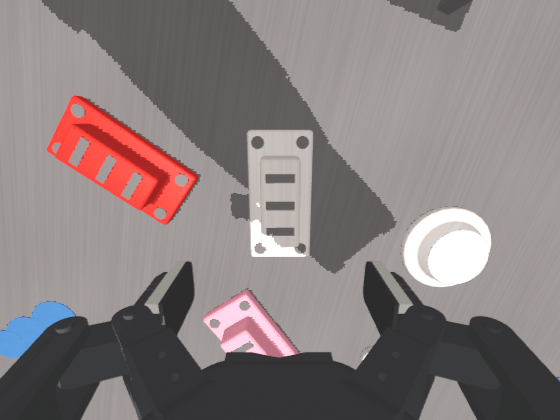

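The wrist view shows the aluminium cover at rows 129–257, cols 247–313, square to the fingers, with its centre near (193, 280). The prediction was (198, 278), which is close enough to grip. The red and pink parts are clear of the finger paths. I'll descend and grip.

>>> send_rows --rows '[{"linear":[0,0,3],"yaw":0},{"linear":[0,0,6],"yaw":0},{"linear":[0,0,9],"yaw":0},{"linear":[0,0,11],"yaw":0},{"linear":[0,0,12],"yaw":0},{"linear":[0,0,12.7],"yaw":0},{"linear":[0,0,13.2],"yaw":0},{"linear":[0,0,13.2],"yaw":0}]'

```text
clock: 3.3
eef_pos: [0.4262, -0.2943, 0.0182]
ee_rot: [3.141, 0.0, 1.787]
contact_force: [-0.3, -0.1, 0.5]
grip_width: 0.0854
gripper_force: 0.0
```

>>> send_rows --rows '[{"linear":[0,0,0],"yaw":0},{"linear":[0,0,0],"yaw":0},{"linear":[0,0,0],"yaw":0},{"linear":[0,0,0],"yaw":0},{"linear":[0,0,0],"yaw":0},{"linear":[0,0,0],"yaw":0},{"linear":[0,0,0],"yaw":0},{"linear":[0,0,0],"yaw":0},{"linear":[0,0,0],"yaw":0},{"linear":[0,0,0],"yaw":0}]' --fingers 255 --force 50

```text
clock: 4.3
eef_pos: [0.4266, -0.2945, 0.0188]
ee_rot: [3.14, 0.001, 1.787]
contact_force: [-0.5, 1.5, 5.0]
grip_width: 0.0353
gripper_force: 52.6
```

>>> send_rows --rows '[{"linear":[0,0,-1],"yaw":0},{"linear":[0,0,-3],"yaw":0},{"linear":[0,0,-6],"yaw":0},{"linear":[0,0,-9],"yaw":0},{"linear":[0,0,-12],"yaw":0},{"linear":[0,0,-14],"yaw":0},{"linear":[0,0,-15],"yaw":0},{"linear":[0,0,-15],"yaw":0}]'

```text
clock: 5.1
eef_pos: [0.4264, -0.2944, 0.169]
ee_rot: [3.14, 0.001, 1.787]
contact_force: [-0.1, -0.4, -3.0]
grip_width: 0.0352
gripper_force: 51.6
```

```bash
python3 - <<'E'
from h import *
s=bot.observe();print(s["eef_pos"],np.degrees(s["ee_rot"]),s["contact_force"],s["grip_width"])
go([*wash(0,-.095),.168],81.63)
p=bot.camera("wrist");save(p,"w2")
E
```

```text
[ 0.42636313 -0.29440681  0.16901169] [1.79927987e+02 7.77723224e-02 1.02373387e+02] [-0.0934789  -0.37279427 -2.95239572] 0.03520427026974001
shift [23.88 12.56  0.1 ] yaw 20.74
```

View pics/w2.png

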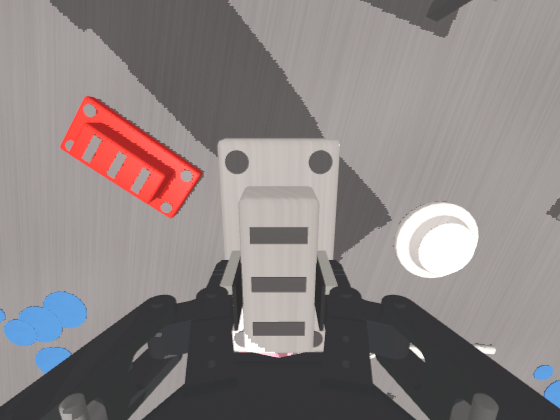

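The cover is held level and square between the pads, with its front edge at row 140 and the hump at cols 240–318. I'll carry it over the tray.

>>> send_rows --rows '[{"linear":[1,0.5,0],"yaw":1},{"linear":[3,1.6,0],"yaw":3},{"linear":[6,3.2,0],"yaw":6},{"linear":[9,4.7,0],"yaw":9},{"linear":[12,6.3,0],"yaw":12},{"linear":[15,7.9,0],"yaw":15},{"linear":[18,9.5,0],"yaw":18},{"linear":[21,11,0],"yaw":20},{"linear":[23,12.1,0],"yaw":20.7},{"linear":[23.9,12.55,0],"yaw":20.7},{"linear":[23.9,12.55,0],"yaw":20.7},{"linear":[23.9,12.55,0],"yaw":20.7}]'

```text
clock: 6.35
eef_pos: [0.4966, -0.0344, 0.1671]
ee_rot: [-3.14, 0.001, 1.425]
contact_force: [-0.9, 0.3, -3.4]
grip_width: 0.035
gripper_force: 51.6
```

```bash
python3 - <<'E'
from h import *
s=bot.observe();print(s["eef_pos"],np.degrees(s["ee_rot"]),s["contact_force"],s["grip_width"])
p=bot.camera("wrist")
Rw=np.eye(4);Rw[:3,:3]=Ro.from_euler("xyz",s["ee_rot"]).as_matrix();Rw[:3,3]=s["eef_pos"]
p2=dict(p);p2["cam_to_world"]=Rw@np.array(p["tool_from_camera"])
im=p["color"][:,:,::-1].copy()
zf=s["eef_pos"][2]-.0185+.014
def wl(q):d=q[:2]-O;return (np.array([d@X,d@Y])*1000).round(1)
print("cover front edge washer:",wl(ray(p2,(140,219),zf)),wl(ray(p2,(140,338),zf)))
for x in(-.038,.038):   # predicted guide inner top edges & port corners
    a=proj(p2,[*wash(x,-.17),.093]);b=proj(p2,[*wash(x,0),.093]);print(a.round(),b.round())
    cv2.line(im,tuple(int(v) for v in a),tuple(int(v) for v in b),(0,0,255),1)
for m in bot.mark_of(p,"port_mid")[:1]:print(m,wl(ray(p2,m["position"],.085)))
cv2.imwrite("pics/w3.png",im)
E
```

```text
[ 0.49655783 -0.03439476  0.167069  ] [-1.79881407e+02  5.32204001e-02  8.16670947e+01] [-0.92282148  0.28330121 -3.35945866] 0.03504214865468998
cover front edge washer: [-30.5 -29.6] [ 28.5 -29.6]
[236. 300.] [225.  89.]
[324. 301.] [335.  89.]
{'position': [89.8, 284.4], 'score': 0.96} [3.1 0.3]
```

View pics/w3.png

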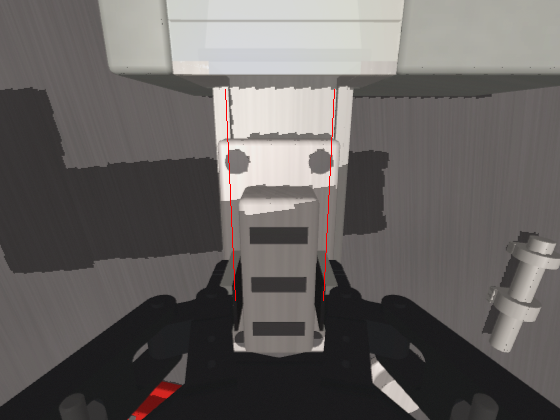

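The cover sits over the tray with its front edge at row 140. The tray (outer cols 214–353 at row 90) is centred about 2.5 mm to the right of my prediction. I'll shift +3.5 mm in tool y and lower slowly.

>>> send_rows --rows '[{"linear":[0,0.35,1],"yaw":0},{"linear":[0,0.35,2],"yaw":0},{"linear":[0,0.35,3.2],"yaw":0},{"linear":[0,0.35,4.2],"yaw":0},{"linear":[0,0.35,4.8],"yaw":0},{"linear":[0,0.35,5.2],"yaw":0},{"linear":[0,0.35,5.5],"yaw":0},{"linear":[0,0.35,5.7],"yaw":0},{"linear":[0,0.35,5.8],"yaw":0},{"linear":[0,0.35,5.9],"yaw":0},{"linear":[0,0.35,5.9],"yaw":0}]'

```text
clock: 7.55
eef_pos: [0.501, -0.0343, 0.1092]
ee_rot: [3.141, -0.0, 1.426]
contact_force: [0.0, -0.2, -2.3]
grip_width: 0.0352
gripper_force: 51.6
```

>>> send_rows --rows '[{"linear":[0,0,0.05],"yaw":0},{"linear":[0,0,0.1],"yaw":0},{"linear":[0,0,0.15],"yaw":0},{"linear":[0,0,0.2],"yaw":0},{"linear":[0,0,0.25],"yaw":0},{"linear":[0,0,0.3],"yaw":0},{"linear":[0,0,0.3],"yaw":0}]'

```text
clock: 8.25
eef_pos: [0.5008, -0.0343, 0.1059]
ee_rot: [-3.141, 0.0, 1.425]
contact_force: [-0.8, -0.1, -2.2]
grip_width: 0.0353
gripper_force: 51.6
```

>>> send_rows --rows '[{"linear":[0,0,0.05],"yaw":0},{"linear":[0,0,0.1],"yaw":0},{"linear":[0,0,0.15],"yaw":0},{"linear":[0,0,0.2],"yaw":0},{"linear":[0,0,0.2],"yaw":0}]'

```text
clock: 8.75
eef_pos: [0.5008, -0.0343, 0.104]
ee_rot: [-3.142, 0.0, 1.425]
contact_force: [-0.5, -0.0, -3.1]
grip_width: 0.035
gripper_force: 51.6
```

>>> send_rows --rows '[{"linear":[0,0,0.05],"yaw":0},{"linear":[0,0,0.1],"yaw":0},{"linear":[0,0,0.15],"yaw":0},{"linear":[0,0,0.15],"yaw":0}]'

```text
clock: 9.15
eef_pos: [0.5008, -0.0343, 0.1038]
ee_rot: [3.141, -0.0, 1.425]
contact_force: [-3.8, 0.4, 6.6]
grip_width: 0.0353
gripper_force: 52.8
```

>>> send_rows --rows '[{"linear":[0,0,0],"yaw":0},{"linear":[0,0,0],"yaw":0},{"linear":[0,0,0],"yaw":0},{"linear":[0,0,0],"yaw":0},{"linear":[0,0,0],"yaw":0},{"linear":[0,0,-0.5],"yaw":0},{"linear":[0,0,-2],"yaw":0},{"linear":[0,0,-4.5],"yaw":0},{"linear":[0,0,-7],"yaw":0},{"linear":[0,0,-8],"yaw":0},{"linear":[0,0,-8],"yaw":0}]' --fingers 0

```text
clock: 10.25
eef_pos: [0.5021, -0.0344, 0.1842]
ee_rot: [3.138, -0.0, 1.425]
contact_force: [-0.1, -0.5, 0.2]
grip_width: 0.0857
gripper_force: 0.0
```

>>> send_rows --rows '[{"linear":[-2,0,0],"yaw":0},{"linear":[-5,0,0],"yaw":0},{"linear":[-8,0,0],"yaw":0},{"linear":[-10,0,0],"yaw":0},{"linear":[-11,0,0],"yaw":0},{"linear":[-11,0,0],"yaw":0},{"linear":[-11,0,0],"yaw":0},{"linear":[-11,0,0],"yaw":0}]' --fingers 255

```text
clock: 11.05
eef_pos: [0.4849, -0.1422, 0.1822]
ee_rot: [-3.141, -0.0, 1.427]
contact_force: [-0.5, -0.8, -0.0]
grip_width: 0.0004
gripper_force: 0.0
```

```bash
sed -i 's/^def wash/O=O+.0025*X\ndef wl(q):d=np.array(q)[:2]-O;return (np.array([d@X,d@Y])*1000).round(1)\ndef wash/' h.py; python3 - <<'E'
from h import *
s=bot.observe();print(wl(s["eef_pos"]),s["eef_pos"][2],s["contact_force"],s["grip_width"])
p=bot.camera("wrist");save(p,"w4")
E
```

```text
[   0.4 -203.6] 0.18222579218819904 [-0.49282285 -0.79621265 -0.0267584 ] 0.00035883542608809927
```

View pics/w4.png

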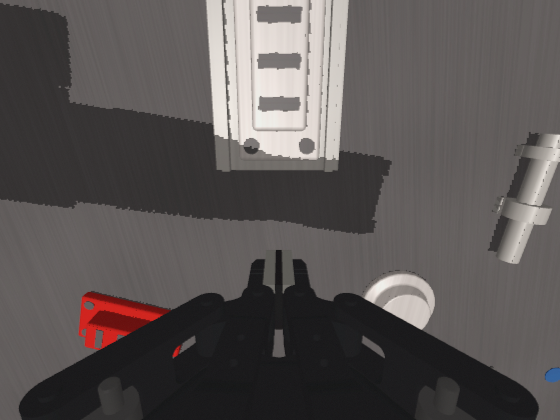

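The cover lies straight between the guides. Its rear end is at about row 160 and the tray end at row 170, and the closed fingers are behind it. I'll lower and push.

>>> send_rows --rows '[{"linear":[0,0,2],"yaw":0},{"linear":[0,0,4.5],"yaw":0},{"linear":[0,0,7],"yaw":0},{"linear":[0,0,8.5],"yaw":0},{"linear":[0,0,9],"yaw":0},{"linear":[0,0,9],"yaw":0},{"linear":[1,0,9],"yaw":0},{"linear":[2,0,9],"yaw":0},{"linear":[2.5,0,9],"yaw":0},{"linear":[3,0,9],"yaw":0},{"linear":[3.5,0,9],"yaw":0},{"linear":[4,0,9],"yaw":0},{"linear":[4.5,0,9],"yaw":0},{"linear":[5,0,9],"yaw":0}]'

```text
clock: 12.5
eef_pos: [0.4924, -0.0939, 0.0928]
ee_rot: [3.141, 0.001, 1.425]
contact_force: [-1.2, -2.3, 2.4]
grip_width: 0.0001
gripper_force: 1.4
```

```bash
python3 - <<'E'
from h import *
s=bot.observe();print(wl(s["eef_pos"]),s["eef_pos"][2],s["contact_force"])
E
```

```text
[   0.8 -154.7] 0.09280648379314647 [-1.19370715 -2.32795112  2.37832257]
```

>>> send_rows --rows '[{"linear":[0.6,0,0],"yaw":0},{"linear":[1.2,0,0],"yaw":0},{"linear":[1.8,0,0],"yaw":0},{"linear":[2.4,0,0],"yaw":0},{"linear":[3,0,0],"yaw":0},{"linear":[3.6,0,0],"yaw":0},{"linear":[4.2,0,0],"yaw":0},{"linear":[4.8,0,0],"yaw":0},{"linear":[5.4,0,0],"yaw":0},{"linear":[6,0,0],"yaw":0},{"linear":[6.6,0,0],"yaw":0},{"linear":[7.2,0,0],"yaw":0}]'

```text
clock: 13.7
eef_pos: [0.5025, -0.0222, 0.0925]
ee_rot: [-3.141, 0.001, 1.425]
contact_force: [-1.1, -4.2, 1.9]
grip_width: 0.0002
gripper_force: 2.2
```

>>> send_rows --rows '[{"linear":[0.6,0,0],"yaw":0},{"linear":[1.2,0,0],"yaw":0},{"linear":[1.8,0,0],"yaw":0},{"linear":[2.4,0,0],"yaw":0},{"linear":[3,0,0],"yaw":0},{"linear":[3.6,0,0],"yaw":0},{"linear":[4.2,0,0],"yaw":0},{"linear":[4.6,0,0],"yaw":0},{"linear":[4.6,0,0],"yaw":0}]'

```text
clock: 14.6
eef_pos: [0.5091, 0.0245, 0.0921]
ee_rot: [-3.141, -0.002, 1.427]
contact_force: [0.3, 0.1, -0.3]
grip_width: 0.0003
gripper_force: 0.0
```

```bash
python3 - <<'E'
from h import *
s=bot.observe();print(wl(s["eef_pos"]),s["eef_pos"][2],s["contact_force"])
p=bot.camera("top");q=bot.camera("scene")
a=cv2.resize(p["color"][95:255,60:290],None,fx=2.6,fy=2.6);b=cv2.resize(q["color"][100:260,240:480],(a.shape[1],416))
cv2.imwrite("pics/in1.png",cv2.resize(np.vstack([a,b])[:,:,::-1],None,fx=.7,fy=.7))
E
```

```text
[  0.  -35.2] 0.09213644691830991 [ 0.2970883   0.08988208 -0.27012654]
```

View pics/in1.png

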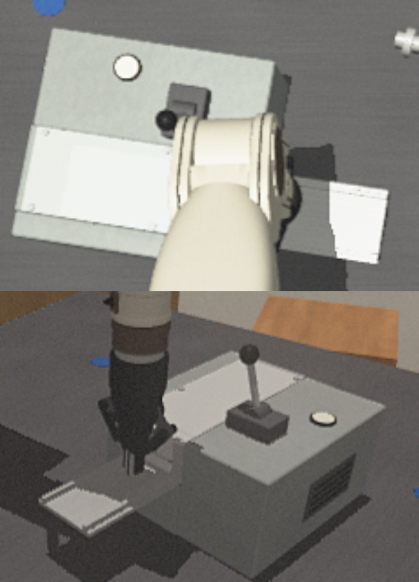

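The tool force has dropped to zero, so the cover has gone in. The lever knob shows still off at about (118, 166) in the crop. I'll back off and rise, then check the window and flap.

>>> send_rows --rows '[{"linear":[-1,0,0],"yaw":0},{"linear":[-3,0,0],"yaw":0},{"linear":[-6,0,0],"yaw":0},{"linear":[-10,0,0],"yaw":0},{"linear":[-14,0,-2],"yaw":0},{"linear":[-16,0,-5],"yaw":0},{"linear":[-17,0,-9],"yaw":0},{"linear":[-17,0,-13],"yaw":0},{"linear":[-17,0,-16],"yaw":0},{"linear":[-17,0,-17],"yaw":0},{"linear":[-17,0,-17],"yaw":0}]'

```text
clock: 15.8
eef_pos: [0.4852, -0.1459, 0.2638]
ee_rot: [3.138, 0.0, 1.425]
contact_force: [0.9, 0.7, -0.5]
grip_width: -0.0001
gripper_force: 0.0
```

```bash
python3 - <<'E'
from h import *
s=bot.observe();print(s["clock"],wl(s["eef_pos"]),s["eef_pos"][2])
p=bot.camera("top");q=bot.camera("scene");w=bot.camera("wrist")
z=lambda c:cv2.resize(c,(400,290))
cv2.imwrite("pics/in2.png",np.vstack([np.hstack([z(p["color"][95:255,60:290]),z(q["color"][100:260,240:480])]),np.hstack([z(w["color"]),z(w["color"][0:210,140:420])])])[:,:,::-1])
for k in("cover_mid","lever_tip"):
  for m in bot.mark_of(p,k)[:4]:print(k,m,wl(ray(p,m["position"],.03 if k[0]=="c" else .241)))
go([*wash(0,.1),.262],81.63)
E
```

```text
15.8 [   1.2 -207.3] 0.26381204846874995
cover_mid {'position': [241.8, 413.0], 'score': 0.93} [   1.7 -536.3]
lever_tip {'position': [160.6, 147.9], 'score': 0.57} [ 71.  109.8]
shift [30.64  0.08 -0.15] yaw 0.05
```

View pics/in2.png

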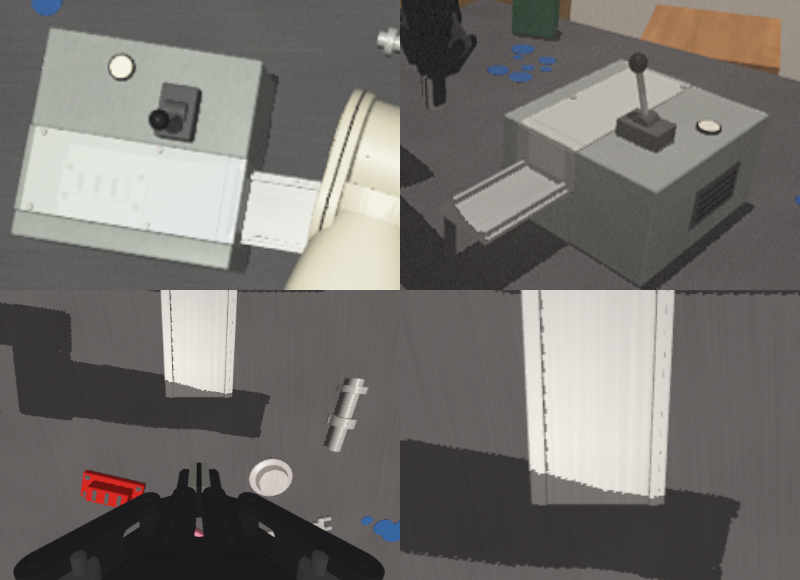

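The cover shows through the window at about (185, 105) at the chute bottom. The tray is empty, and the port is closed by the flap panel at (145, 550). Now the lever: go to its -x side.

>>> send_rows --rows '[{"linear":[2,0,0],"yaw":0},{"linear":[5,0,0],"yaw":0},{"linear":[9,0,0],"yaw":0},{"linear":[13,0,0],"yaw":0},{"linear":[17,0,0],"yaw":0},{"linear":[21,0,0],"yaw":0},{"linear":[25,0,0],"yaw":0},{"linear":[28,0,0],"yaw":0},{"linear":[30,0,0],"yaw":0},{"linear":[31,0,0],"yaw":0},{"linear":[31,0,1],"yaw":0},{"linear":[31,0,2.5],"yaw":0},{"linear":[31,0,3.5],"yaw":0},{"linear":[31,0,3.5],"yaw":0}]'

```text
clock: 17.45
eef_pos: [0.5281, 0.1601, 0.2251]
ee_rot: [-3.137, 0.002, 1.424]
contact_force: [-0.0, -0.1, -0.4]
grip_width: 0.0002
gripper_force: 0.0
```

```bash
python3 - <<'E'
from h import *
s=bot.observe();print(s["clock"],wl(s["eef_pos"]),s["eef_pos"][2],s["contact_force"])
E
```

```text
17.45 [ -0.9 101.7] 0.22507159935239834 [-0.04403848 -0.10415657 -0.37756527]
```

>>> send_rows --rows '[{"linear":[0.2,1,0],"yaw":0},{"linear":[0.2,2,0],"yaw":0},{"linear":[0.2,2.8,0],"yaw":0},{"linear":[0.2,3.4,0],"yaw":0},{"linear":[0.2,4,0],"yaw":0},{"linear":[0.2,4.6,0],"yaw":0},{"linear":[0.2,5.2,0],"yaw":0},{"linear":[0.2,5.8,0],"yaw":0},{"linear":[0.2,6.4,0],"yaw":0},{"linear":[0.2,7,0],"yaw":0},{"linear":[0.2,7.6,0],"yaw":0},{"linear":[0.2,8.2,0],"yaw":0},{"linear":[0.2,8.8,0],"yaw":0},{"linear":[0.2,9.4,0],"yaw":0},{"linear":[0.2,10,0],"yaw":0},{"linear":[0.2,10.4,0],"yaw":0},{"linear":[0.2,10.4,0],"yaw":0}]'

```text
clock: 19.15
eef_pos: [0.6334, 0.1484, 0.2272]
ee_rot: [3.141, 0.0, 1.425]
contact_force: [-0.0, 0.3, 0.5]
grip_width: 0.0002
gripper_force: 0.0
```

```bash
python3 - <<'E'
from h import *
s=bot.observe();print(s["clock"],wl(s["eef_pos"]),s["eef_pos"][2],s["contact_force"])
E
```

```text
19.15 [105.  105.5] 0.22719990575381324 [-0.02114747  0.27382619  0.45016079]
```

>>> send_rows --rows '[{"linear":[0,0.2,0],"yaw":0},{"linear":[0,0.4,0],"yaw":0},{"linear":[0,0.6,0],"yaw":0},{"linear":[0,0.6,0],"yaw":0}]'

```text
clock: 19.55
eef_pos: [0.6388, 0.1477, 0.2275]
ee_rot: [3.141, -0.0, 1.426]
contact_force: [-1.0, 0.2, 0.1]
grip_width: 0.0006
gripper_force: 0.2
```

>>> send_rows --rows '[{"linear":[0,0.2,0],"yaw":0},{"linear":[0,0.4,0],"yaw":0},{"linear":[0,0.4,0],"yaw":0}]'

```text
clock: 19.85
eef_pos: [0.6398, 0.1476, 0.2275]
ee_rot: [-3.135, 0.0, 1.426]
contact_force: [-8.9, 0.2, 1.9]
grip_width: -0.0003
gripper_force: 4.5
```

The knob is at its stop: 9 N, at the predicted place. I'll retreat.

>>> send_rows --rows '[{"linear":[0,-1,0],"yaw":0},{"linear":[0,-3,0],"yaw":0},{"linear":[0,-6,0],"yaw":0},{"linear":[0,-9,-1],"yaw":0},{"linear":[-3,-10,-4],"yaw":0},{"linear":[-7,-10,-6],"yaw":0},{"linear":[-11,-10,-7],"yaw":0},{"linear":[-15,-10,-7],"yaw":0},{"linear":[-19,-10,-7],"yaw":0},{"linear":[-23,-10,-7],"yaw":0},{"linear":[-27,-10,-7],"yaw":0},{"linear":[-30,-10,-7],"yaw":0},{"linear":[-30,-10,-7],"yaw":0}]'

```text
clock: 21.15
eef_pos: [0.4999, -0.1389, 0.2979]
ee_rot: [3.14, 0.002, 1.42]
contact_force: [-0.1, 0.8, 0.3]
grip_width: 0.0003
gripper_force: 0.0
```

```bash
python3 - <<'E'
from h import *
s=bot.observe();print(s["clock"],wl(s["eef_pos"]),s["eef_pos"][2],s["contact_force"])
p=bot.camera("top");q=bot.camera("scene")
z=lambda c:cv2.resize(c,(400,290))
cv2.imwrite("pics/fin.png",np.vstack([np.hstack([z(p["color"][95:255,60:290]),z(q["color"][100:260,240:480])]),np.hstack([z(p["color"]),z(q["color"])])])[:,:,::-1])
for P in(p,q):
  for m in bot.mark_of(P,"lever_tip")[:2]:print(m,wl(ray(P,m["position"],.241)))
E
```

```text
21.15 [  14.7 -198.2] 0.2979439832426868 [-0.10522418  0.75167148  0.29638896]
{'position': [134.3, 158.2], 'score': 0.43} [132.6  97.8]
{'position': [172.9, 348.9], 'score': 0.41} [ 111.6 -331.2]
{'position': [145.8, 404.2], 'score': 0.72} [133.3  96.7]
```

View pics/fin.png

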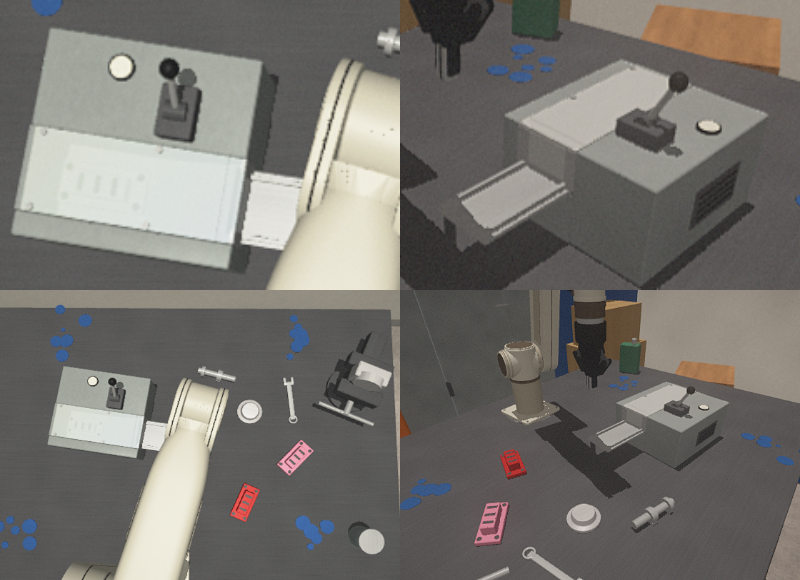

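The lever leans to +x, with the knob at washer x ≈ 133 mm in both views against 138 mm expected. That may be noise, but there is time, so I'll push again more firmly to be sure it is fully over.

>>> send_rows --rows '[{"linear":[3,-1,0],"yaw":0},{"linear":[7,-1,0],"yaw":0},{"linear":[11,-1,0],"yaw":0},{"linear":[15,-1,0],"yaw":0},{"linear":[19,-1,0],"yaw":0},{"linear":[23,-1,0],"yaw":0},{"linear":[27,-1,0],"yaw":0},{"linear":[30,-1,2],"yaw":0},{"linear":[30,-1,5],"yaw":0},{"linear":[30,1,7],"yaw":0},{"linear":[30,4,7],"yaw":0},{"linear":[30,7,7],"yaw":0},{"linear":[30,8.5,7],"yaw":0},{"linear":[30,9.3,7],"yaw":0},{"linear":[30,9.8,7],"yaw":0},{"linear":[30,9.8,7],"yaw":0}]'

```text
clock: 22.95
eef_pos: [0.6395, 0.1485, 0.2271]
ee_rot: [-3.139, -0.0, 1.427]
contact_force: [-2.3, 1.9, -1.4]
grip_width: 0.0004
gripper_force: 1.0
```

>>> send_rows --rows '[{"linear":[0,0.2,0],"yaw":0},{"linear":[0,0.4,0],"yaw":0},{"linear":[0,0.4,0],"yaw":0}]'

```text
clock: 23.25
eef_pos: [0.64, 0.1483, 0.2271]
ee_rot: [-3.133, -0.0, 1.427]
contact_force: [-11.3, 3.7, 0.3]
grip_width: -0.0
gripper_force: 5.7
```

```bash
python3 - <<'E'
from h import *
s=bot.observe();print(s["clock"],wl(s["eef_pos"]),s["eef_pos"][2],s["contact_force"])
E
```

```text
23.25 [111.5 106.4] 0.2270510825509592 [-11.31515544   3.67247115   0.25201931]
```

>>> send_rows --rows '[{"linear":[0,0.2,0],"yaw":0},{"linear":[0,0.3,0],"yaw":0},{"linear":[0,0.3,0],"yaw":0}]'

```text
clock: 23.55
eef_pos: [0.6402, 0.1483, 0.227]
ee_rot: [-3.127, -0.0, 1.428]
contact_force: [-19.2, 3.6, 3.7]
grip_width: -0.0001
gripper_force: 9.3
```

>>> send_rows --rows '[{"linear":[0,-1,0],"yaw":0},{"linear":[0,-3,0],"yaw":0},{"linear":[0,-6,0],"yaw":0},{"linear":[0,-9,-1],"yaw":0},{"linear":[-3,-10,-4],"yaw":0},{"linear":[-7,-10,-6],"yaw":0},{"linear":[-11,-10,-7],"yaw":0},{"linear":[-15,-10,-7],"yaw":0},{"linear":[-19,-10,-7],"yaw":0},{"linear":[-23,-10,-7],"yaw":0},{"linear":[-27,-10,-7],"yaw":0},{"linear":[-30,-10,-7],"yaw":0},{"linear":[-30,-10,-7],"yaw":0},{"linear":[-30,-10,-7],"yaw":0}]'

```text
clock: 24.95
eef_pos: [0.5049, -0.1363, 0.2981]
ee_rot: [3.14, 0.0, 1.424]
contact_force: [0.4, 1.5, 0.1]
grip_width: -0.0
gripper_force: 0.0
```

```bash
python3 - <<'E'
from h import *
s=bot.observe();print(s["clock"],wl(s["eef_pos"]),s["contact_force"])
for n in("top","scene"):
  P=bot.camera(n)
  for m in bot.mark_of(P,"lever_tip")[:1]:print(m,wl(ray(P,m["position"],.241)))
E
```

```text
24.95 [  19.3 -194.9] [0.42410084 1.53417513 0.0644982 ]
{'position': [133.5, 156.2], 'score': 0.59} [133.7 102.5]
{'position': [147.4, 404.8], 'score': 0.54} [139.   90.3]
```

The lever did not move further under 19 N, so it is at its hard stop. Handing in.

```bash
python3 -c "
from rig import bot
print(bot.hand_in())"
```

```text
the job is handed in; nothing more can be done
None
```

The job is handed in: the aluminium cover is down the chute with the flap shut behind it, the lever is pushed over to its stop, and I moved nothing else on the bench; the judge's result was not shown.

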